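# Weigh a reagent cartridge and dock it by its fill

## Task

Set the reagent cartridge gently on the empty dish of the balance, let go of it and let the beam settle. If its dish goes down, past level, the cartridge is heavier than the reference weight and still full: put it in the loading dock, the block with the two steel posts; if its dish stays up it is spent: put it in the plain returns dock. There, push it down until the dock's sliding floor meets its buffer, hold it there a moment with a push of about 15 N (under 10 N does not seat it, over 25 N breaks the dock), then let go, and leave the other things on the bench alone.

Things in the scene. Friction and masses are not known exactly. Their poses are not given: they have to be found in the camera images.
- cartridge: The only loose reagent cartridge: a grey upright plastic pack with a paper label, 44 (x) x 60 (y) x 80 mm high, with a grip rib on top 16 mm thick (x), 44 mm long (y), 24 mm high, so 104 mm in all; take it by the rib, fingers closing along x. Origin at the centre of its underside, z up. It weighs 60 to 260 g; only weighing tells.
- balance: Fixed two-dish beam balance, grey base 120 (x) x 200 (y) x 22 mm, origin at the centre of its underside. The beam runs along its y axis, pivot 75 mm above the origin. The empty dish is at its -y end (130 mm from the middle); the +y dish carries a fixed steel reference weight of 160 g.
- beam (a joint): Tilt of the beam, rad, from -0.1 (empty dish up; so it starts) through 0 (level) to +0.1 (empty dish down, load heavier than the reference). A difference of 8 g or more drives it to its end. The dishes stay level and rise and sink by 13 mm from the middle height. It settles in about a second.
- pan: The empty steel dish, round, 101 mm across inside its rim, which stands 5 mm above its face. Origin 30 mm below the face, on its axis. It is free to sink under a load; more than 15 N on it is too rough.
- pan_top (a point): Centre of the upper face of the empty dish; about 118 mm above the bench when up, 92 mm when down.
- load_dock: The loading dock, for full cartridges: told by two steel posts, 12 mm thick and 32 mm tall, standing on its top at x = +34, y = -41 and +41 mm. Fixed plastic block 84 (x) x 100 (y) x 56 mm high, origin at the centre of its underside, x and y along its sides. In its middle a well of 46.5 (x) x 62.5 (y) mm, flared in its top 10 mm to 6 mm more on each side, takes the cartridge's foot, either way round.
- load_dock_mouth (a point): Centre of the loading dock's well, level with the block's top, z up. The straight part begins 10 mm below it.
- load_dock_floor: Black floor of the loading dock's well, 44 x 60 x 6 mm; its top face is 40 mm above its origin. It starts 16 to 40 mm below the mouth; it slides down under about 5 N, stays where pushed, and ends on a stiff rubber buffer at a hidden depth, 26 to 44 mm below the mouth, different in each dock. From there the push rises by 7 N a mm.
- return_dock_floor: Black floor of the returns dock's well, 44 x 60 x 6 mm; its top face is 40 mm above its origin. It starts 16 to 40 mm below the mouth; it slides down under about 5 N, stays where pushed, and ends on a stiff rubber buffer at a hidden depth, 26 to 44 mm below the mouth, different in each dock. From there the push rises by 7 N a mm.
- return_dock: The returns dock, for spent cartridges: the plain block without posts. Fixed plastic block 84 (x) x 100 (y) x 56 mm high, origin at the centre of its underside, x and y along its sides. In its middle a well of 46.5 (x) x 62.5 (y) mm, flared in its top 10 mm to 6 mm more on each side, takes the cartridge's foot, either way round.
- return_dock_mouth (a point): Centre of the returns dock's well, level with the block's top, z up. The straight part begins 10 mm below it.
- dropper: Small white dropper bottle, 26 mm wide, 60 mm high. A bystander, to be left alone; origin at the centre of its underside.
- jar: Closed jar, 60 mm wide, 70 mm high. A bystander, to be left alone; origin at the centre of its underside.
- mouse: Black computer mouse, 98 (x) x 58 x 30 mm. A bystander, to be left alone; origin at the centre of its underside.
- spare_weight: Spare steel weight, 26 mm wide, 32 mm high, loose on the bench. A bystander, to be left alone; origin at the centre of its underside.
Not all that is in view belongs to the job. What is shaped like the load_dock but blue or pink is not meant.

How it is judged:
On the way, in this order (a step that is already met when the one before it is completed fails the run):
1. the cartridge stands on the empty dish, let go, with the beam settled (horizontal distance between cartridge and pan_top below 0.03 m and contact force between cartridge and pan above 0.3 N and angle between cartridge's own z axis and vertical below 0.1 rad and contact force between each of the fingers, the arm and anything else below 0.1 N and not (velocity of joint beam above 0.05 rad/s) and velocity of joint beam above -0.05 rad/s), for 0.4 s.
2. the cartridge is pressed down on a dock's floor with more than 10 N (((horizontal distance between cartridge and load_dock_mouth below 0.004 m and z of cartridge in the frame of load_dock_mouth below -0.0235 m and angle between the x axis of cartridge and the x axis of load_dock, either way round below 0.12 rad and angle between cartridge's own z axis and vertical below 0.1 rad and contact force between cartridge and load_dock_floor above 10 N) or (horizontal distance between cartridge and return_dock_mouth below 0.004 m and z of cartridge in the frame of return_dock_mouth below -0.0235 m and angle between the x axis of cartridge and the x axis of return_dock, either way round below 0.12 rad and angle between cartridge's own z axis and vertical below 0.1 rad and contact force between cartridge and return_dock_floor above 10 N))), for 0.2 s.
At the end, for the whole second after the job is handed in: A cartridge over the 160 g reference is in the loading dock, a lighter one in the returns dock (within 10 g either will do): centred within 4 mm, turned within 0.12 rad, leaning under 0.1 rad, its underside at least 23.5 mm below the mouth, at rest (((horizontal distance between cartridge and load_dock_mouth below 0.004 m and z of cartridge in the frame of load_dock_mouth below -0.0235 m and angle between the x axis of cartridge and the x axis of load_dock, either way round below 0.12 rad and angle between cartridge's own z axis and vertical below 0.1 rad and contact force between cartridge and anything else above 1.47 N) or (horizontal distance between cartridge and return_dock_mouth below 0.004 m and z of cartridge in the frame of return_dock_mouth below -0.0235 m and angle between the x axis of cartridge and the x axis of return_dock, either way round below 0.12 rad and angle between cartridge's own z axis and vertical below 0.1 rad and contact force between cartridge and anything else below 1.67 N)) and linear speed of cartridge below 0.01 m/s); the robot touches nothing.
It fails at once if the dish is loaded with more than 15 N (contact force between anything else and pan above 15 N).
It fails at once if a dock's floor is pressed with more than 25 N (contact force between anything else and load_dock_floor above 25 N or contact force between anything else and return_dock_floor above 25 N).
It fails at once if a dock is jammed or struck with more than 50 N in all (contact force between anything else and load_dock above 50 N or contact force between anything else and return_dock above 50 N).
It fails at once if a bystander is moved more than 15 mm (distance of any of dropper, jar, mouse, spare_weight from where it was at the start of the episode above 0.015 m).
It also fails if it takes over 64 s, if anything falls off the work surface, if the arm or the gripper's body presses on something with over 40 N, if the wrist force passes 120 N, or if a joint passes its speed limit or range.

## Robot

A 6-joint arm with a two-finger parallel gripper is mounted at the origin on the work surface. World frame = base frame: x ahead of the robot, y to its left, z up, the work surface at z = 0. Lengths are in m, angles in rad, forces in N, time in s.
With the tool pointing down it reaches from about 0.35 to 0.85 m from the base axis. Payload 8.1 kg.
Tool frame: the origin (TCP) lies on the mounting face of the last link; the fingertips stand 173 mm ahead of it and the grasp point (between the pads) lies 155 mm ahead of it (bot.grip_point_offset is the distance from the TCP to the grasp point, in m); z points along the fingers, y is the line along which they close (so a half turn about z gives the same grasp; the last joint's range is limited). The gripper opens to 85 mm and grips with 20 to 120 N. Pads are 22 mm wide; open, the fingers measure 114 mm over their backs; the gripper's body (76 mm by 85 mm) begins 54 mm behind the grasp point. The pads swing forward as they close: fully open they stand 13 mm farther back than shut.
Start: joints at [1.169, 0.13, 1.488, -0, 1.523, -0.085], TCP at [0.187, 0.57, 0.405] pointing down, gripper open.
Joint ranges: [-2.96, 2.96], [-0.89, 2.26], [0.02, 2.5], [-1.34, 4.48], [0, 2.73], [-2.66, 2.66]. Speed limits (rad/s): [2.39, 2.39, 2.79, 3.14, 3.14, 3.14].

## Interface

Orientations are given as a 3x3 rotation matrix whose columns are the frame's x, y, z axes.
In Python, from cell import sensors, grab_frame, ticket, spot_in, bot gives the robot as it stands.
- The arm moves only by the tool move_arm, never from a script. Its argument "deltas" is a list of rows, each a list of 2 entries, a list of its own where there are three numbers: the shift along the tool's x, y, z in m, then the turn about the tool's z in degrees. In form: [[[x, y, z], roll], ...]. A call has exactly 8 rows; each row is the pose to reach, as a shift and turn from the pose commanded when the call began, along the tool's axes at that moment; what a row does not reach only later rows make up. A row lasts 1/10 s, in which the tool goes at most 50 mm and 8.59 degrees, less where a joint would pass 70% of its speed; a pose out of reach is approached as far as the arm can. A call with a gripper value outside its range is refused whole. "jaw" is the closure in counts, from 0 (fully open) to 255 (shut), set as the call begins (left out, the last holds). The fingers move at their own pace and stop on an object; "force" is the grip in N (left out, the last holds). Time passes only in rows, so rows that repeat a pose let the fingers close, or fill a call up. It gives the time, the measured TCP pose, the force, the opening and the grip force at its end, in the units of the state.
- sensors.state(): the state, without advancing time (a new reading comes with each control period).
- grab_frame(name): name is "scene" or "top" or "wrist"; returns a dict with "color" (480x640x3 uint8, red, green, blue), "fx", "fy", "cx", "cy" (pixels), "origin" and "rotation" of the camera in the world. Camera axes: x right, y up, looking along -z (the intrinsics and any distortion apply to the point x, -y, -z); pixel columns grow to the right and rows downward; lengths in m; the calibration is good to about 2 mm. A picture is of the moment at which its call begins. There is no depth.
- ticket.close_job(): hands the job in; it is judged then, once.
Trained networks look in a picture, given as the dict that the camera call returned (one of the last four; its "shot" number tells which), for a name from the list of things; names that differ only in an ending like _2 or _b are one class to them, and where a whole thing is asked for, a point or a joint stands for the part that bears it (a point fixed in the world has none). Each returns a list of dicts, best first, with "p" (0 to 1); they miss things now and then, are a little off and sometimes report something else, mostly with a low value. They report only what shows in the picture. A call takes as long as a camera call. They do not tell look-alikes from the thing itself.
- spot_in(picture, label): "location" ([column, row] in pixels, amid what is visible of it).
The state is a dict: "time_s": time; "joint_pos": joint angles; "qd": joint speeds; "tau": joint torques, N m; "ee_pos": TCP position; "eef_rot": TCP orientation; "wrist_force": force on the tool from outside, world axes, zero at the start; "moment": the same for the moment, N m; "grip_width": opening from 0.0 (shut) to 1.0 (fully open); "grip_force": force on a finger pad.
Only numpy, scipy, OpenCV 4.12 (cv2) and the standard library are available. Lean on these libraries where they do the work, as an engineer would, in place of code of your own. Each camera call takes 0.05 s, during which the arm holds its last target. There are 200 camera calls.

## Working session

There is one attempt and no reset: what is moved stays moved. The work goes in short steps, Python scripts to look and compute and a tool call to move; the robot and the scene stay as the last step left them, time stands still between calls to the robot, and variables do not carry over. Pictures are saved under pics/ and viewed, at most 10 in all, crops included, and the job is handed in when it is done.

Besides the shell and the picture viewer there is one more tool, called after "Request:" by a JSON object that holds its "op" and its "data". move_arm: Moves the arm, as the interface text tells. Its arguments: {"type":"object","properties":{"deltas":{"type":"array","items":{"type":"array"}},"jaw":{"type":"number"},"force":{"type":"number"}},"required":["deltas"]}

```bash
ls; mkdir -p pics; cat > h.py <<'E'
from cell import sensors, grab_frame, ticket, spot_in, bot
import numpy as np, cv2
def ray(f,px):
    d=np.array([(px[0]-f["cx"])/f["fx"],-(px[1]-f["cy"])/f["fy"],-1.0])
    return np.array(f["origin"]),np.array(f["rotation"])@d
def at_z(f,px,z):
    o,d=ray(f,px); return o+d*(z-o[2])/d[2]
def proj(f,p):
    c=np.array(f["rotation"]).T@(np.array(p)-np.array(f["origin"]))
    return [f["cx"]+f["fx"]*c[0]/-c[2], f["cy"]-f["fy"]*c[1]/-c[2]]
def save(f,n,box=None,s=1):
    im=f["color"][...,::-1]
    if box: im=im[box[1]:box[3],box[0]:box[2]]
    cv2.imwrite("pics/"+n,cv2.resize(im,None,fx=s,fy=s,interpolation=cv2.INTER_CUBIC))
E
python3 - <<'E'
from h import *
np.set_printoptions(precision=4,suppress=True)
fs={n:grab_frame(n) for n in("scene","top")}
for n,f in fs.items():
    save(f,n+"0.png"); print(n,{k:(np.round(v,3).tolist()) for k,v in f.items() if k not in("color",)})
    for l in "cartridge balance pan load_dock return_dock dropper jar mouse spare_weight".split():
        print(n,l,[(np.round(r["location"]).tolist(),round(r["p"],2)) for r in spot_in(f,l)][:4])
s=sensors.state();print(s)
E
```

```text
pics
scene {'fx': 498.545, 'fy': 498.545, 'cx': 322.178, 'cy': 240.822, 'origin': [1.131, -0.348, 0.946], 'rotation': [[0.397, -0.722, 0.567], [0.918, 0.312, -0.246], [0.0, 0.618, 0.786]], 'shot': 1}
scene cartridge [([335.0, 253.0], 0.87)]
scene balance [([482.0, 224.0], 0.78)]
scene pan [([443.0, 226.0], 0.78), ([334.0, 255.0], 0.61), ([398.0, 198.0], 0.31), ([200.0, 298.0], 0.17)]
scene load_dock [([123.0, 315.0], 0.81), ([162.0, 245.0], 0.75), ([202.0, 298.0], 0.65)]
scene return_dock [([280.0, 278.0], 0.67)]
scene dropper [([401.0, 196.0], 0.62)]
scene jar [([372.0, 291.0], 0.78), ([280.0, 277.0], 0.52)]
scene mouse [([318.0, 338.0], 0.56)]
scene spare_weight []
top {'fx': 565.104, 'fy': 565.104, 'cx': 318.672, 'cy': 240.213, 'origin': [0.267, -0.106, 1.426], 'rotation': [[0.028, 0.986, -0.165], [-1.0, 0.028, -0.005], [-0.001, 0.165, 0.986]], 'shot': 2}
top cartridge [([304.0, 231.0], 0.97)]
top balance [([166.0, 197.0], 0.56)]
top pan [([209.0, 189.0], 0.84)]
top load_dock [([488.0, 252.0], 0.93), ([442.0, 312.0], 0.77), ([354.0, 233.0], 0.67), ([423.0, 235.0], 0.61)]
top return_dock [([354.0, 230.0], 0.87)]
top dropper [([213.0, 267.0], 0.68), ([211.0, 189.0], 0.39)]
top jar [([290.0, 180.0], 0.86)]
top mouse [([346.0, 171.0], 0.85)]
top spare_weight [([166.0, 265.0], 0.63)]
{'time_s': 1.0, 'joint_pos': array([ 1.1686,  0.1304,  1.4882,  0.    ,  1.523 , -0.0854]), 'qd': array([-0.0005, -0.0007, -0.0014, -0.0004, -0.    ,  0.0006]), 'tau': array([  0.0004, -56.9337, -50.0869,  -0.0003,   0.0014,   0.    ]), 'ee_pos': array([0.1869, 0.5702, 0.4047]), 'eef_rot': array([[-0.9502,  0.3115, -0.    ],
       [ 0.3115,  0.9502,  0.    ],
       [ 0.    ,  0.    , -1.    ]]), 'wrist_force': array([-0.1947,  0.31  ,  0.0326]), 'moment': array([0.0015, 0.0187, 0.0023]), 'grip_force': 0.0, 'grip_width': 1.004086760863438}
```

View pics/scene0.png

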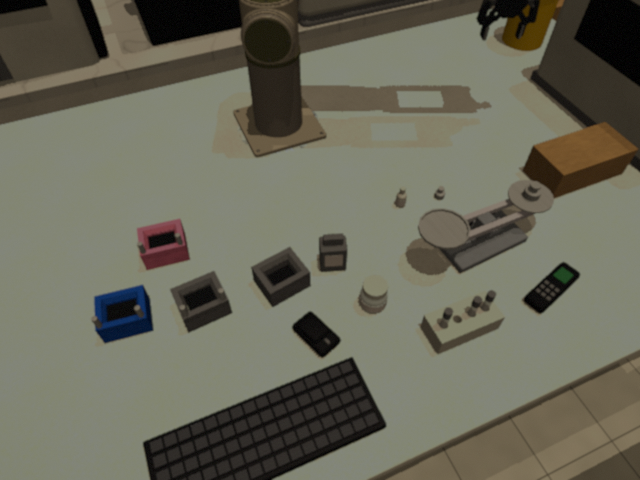

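```bash
python3 -c "
import cv2
im=cv2.imread('pics/top0.png')[140:350,130:530]
cv2.imwrite('pics/top0c.png',cv2.resize(im,None,fx=2,fy=2,interpolation=cv2.INTER_CUBIC))"
```

```text
(no output)
```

View pics/top0c.png

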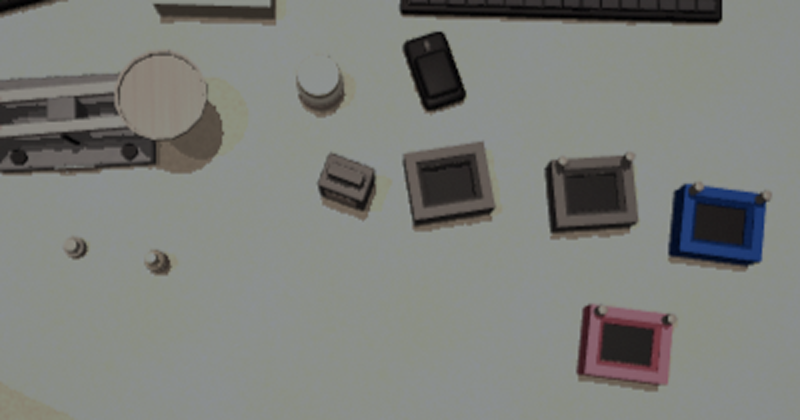

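The scene shows the plain grey returns dock at (280,278), the grey dock with posts at (202,298), blue (123,315) and pink (162,245) look-alikes, the cartridge at (333,252) and the empty dish at (443,228).
Loading dock candidates in the top view are grey (426,236), blue (490,252) and pink (443,312). Only the grey one fits, since blue and pink are ruled out. The enlarged crop confirms its two posts at crop (562,163) and (630,158), and the dock without posts at crop (449,183).

```bash
python3 - <<'E'
from h import *
np.set_printoptions(precision=4,suppress=True)
f=grab_frame("top")
C=lambda a:[130+a[0]/2,140+a[1]/2]
def rect(n,cs,z):
    P=np.array([at_z(f,C(c),z)[:2] for c in cs]); c=P.mean(0)
    e=(P[0]-P[1]+P[3]-P[2]); print(n,c,"yaw of y axis(deg from +y)",np.degrees(np.arctan2(-e[0],e[1])),np.linalg.norm(P[0]-P[1]),np.linalg.norm(P[1]-P[2]))
rect("ret",[(404,152),(484,143),(494,207),(412,220)],.056)
rect("load",[(547,163),(634,157),(637,222),(553,230)],.056)
rect("rib",[(333,157),(368,171),(364,184),(328,170)],.104)
for x,y in((162,95),):print("pan",at_z(f,C((x,y)),.12))
print("jar",at_z(f,C((318,75)),.07),"mouse",at_z(f,C((434,70)),.03),"drop",at_z(f,[213,267],.03))
s=sensors.state();print(s["ee_pos"],s["eef_rot"])
w=grab_frame("wrist"); R=s["eef_rot"];print("cam in tool",R.T@(np.array(w["origin"])-s["ee_pos"]),R.T@np.array(w["rotation"]),w["fx"])
E
```

```text
ret [ 0.5239 -0.1859] yaw of y axis(deg from +y) 9.439411771402394 0.09983919705910274 0.08109554226201471
load [ 0.5132 -0.3635] yaw of y axis(deg from +y) 6.332924753052987 0.10802520373319494 0.08124062721491807
rib [ 0.5235 -0.0635] yaw of y axis(deg from +y) -20.24665416968586 0.04513030255737455 0.01643257905389546
pan [0.6057 0.1605 0.12  ]
jar [ 0.6495 -0.021   0.07  ] mouse [ 0.6715 -0.1663  0.03  ] drop [0.4259 0.1619 0.03  ]
[0.1869 0.5701 0.4047] [[-0.9502  0.3115 -0.    ]
 [ 0.3115  0.9502 -0.    ]
 [ 0.     -0.     -1.    ]]
cam in tool [0.0672 0.0003 0.0301] [[ 0.0009  0.9632  0.2689]
 [ 1.     -0.0007 -0.001 ]
 [-0.0008  0.2689 -0.9632]] 419.5743212331838
```

Request:
{"op": "move_arm", "data": {"deltas": [[[-0.517,-0.497,0.05],92],[[-0.517,-0.497,0.05],92],[[-0.517,-0.497,0.05],92],[[-0.517,-0.497,0.05],92],[[-0.517,-0.497,0.05],92],[[-0.517,-0.497,0.05],92],[[-0.517,-0.497,0.05],92],[[-0.517,-0.497,0.05],92]], "jaw": 0}}

```text
time_s: 1.9
ee_pos: [0.3745, 0.2159, 0.3771]
eef_rot: [[-0.048, 0.999, 0.001], [0.999, 0.048, 0.0], [0.0, 0.001, -1.0]]
wrist_force: [0.7, -0.1, -0.1]
grip_width: 0.997
grip_force: 0.0
```

Request:
{"op": "move_arm", "data": {"deltas": [[[-0.286,0.1355,0.022],23],[[-0.286,0.1355,0.022],23],[[-0.286,0.1355,0.022],23],[[-0.286,0.1355,0.022],23],[[-0.286,0.1355,0.022],23],[[-0.286,0.1355,0.022],23],[[-0.286,0.1355,0.022],23],[[-0.286,0.1355,0.022],23]]}}

```text
time_s: 2.7
ee_pos: [0.5254, -0.0627, 0.3545]
eef_rot: [[0.344, 0.939, -0.001], [0.939, -0.344, -0.0], [-0.0, -0.001, -1.0]]
wrist_force: [-0.7, 0.9, 0.1]
grip_width: 1.003
grip_force: 0.0
```

```bash
python3 - <<'E'
from h import *
np.set_printoptions(precision=4,suppress=True)
s=sensors.state();print(s["time_s"],s["ee_pos"],s["eef_rot"],s["wrist_force"])
f=grab_frame("wrist"); save(f,"w1.png"); print(np.array(f["origin"]),np.array(f["rotation"]))
np.save("w1.npy",f,allow_pickle=True)
for l in("cartridge","return_dock","pan"):print(l,[(r["location"],r["p"]) for r in spot_in(f,l)][:3])
for th in(-20.2,):
  c,sn=np.cos(np.radians(th)),np.sin(np.radians(th))
  for a,b in((8,22),(8,-22),(-8,-22),(-8,22)):print(proj(f,[.5235+c*a/1e3-sn*b/1e3,-.0635+sn*a/1e3+c*b/1e3,.104]))
E
```

```text
2.7 [ 0.5254 -0.0627  0.3545] [[ 0.3437  0.9391 -0.0006]
 [ 0.9391 -0.3437 -0.0002]
 [-0.0004 -0.0005 -1.    ]] [-0.7273  0.9379  0.0671]
[0.5497 0.0013 0.3244] [[ 0.9394  0.33    0.0927]
 [-0.3428  0.9049  0.2521]
 [-0.0007 -0.2686  0.9633]]
cartridge []
return_dock [([374.4, 366.1], 0.97)]
pan []
[np.float64(334.62270906624934), np.float64(216.7601972715324)]
[np.float64(333.876811545133), np.float64(293.03572607352584)]
[np.float64(305.54167627463033), np.float64(292.9582970285903)]
[np.float64(304.7998951031474), np.float64(216.67832331566137)]
```

View pics/w1.png

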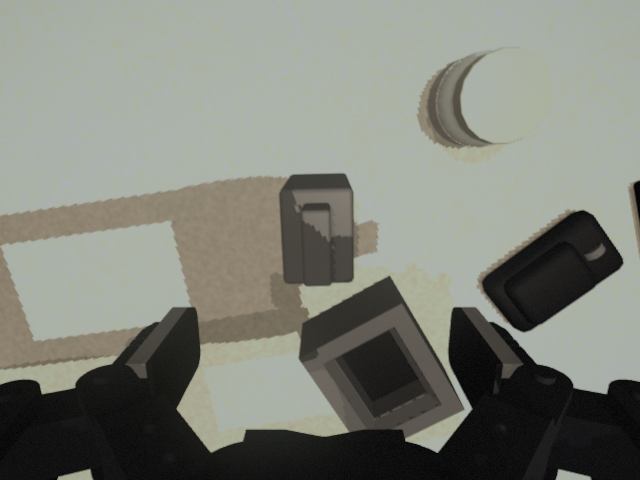

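The wrist picture shows the rib upright at (316,246), aligned with the fingers, and the returns dock at (380,365). I'll correct a few mm and go down.

Request:
{"op": "move_arm", "data": {"deltas": [[[0.0042,-0.003,0.02],0],[[0.0042,-0.003,0.045],0],[[0.0042,-0.003,0.07],0],[[0.0042,-0.003,0.085],0],[[0.0042,-0.003,0.093],0],[[0.0042,-0.003,0.098],0],[[0.0042,-0.003,0.098],0],[[0.0042,-0.003,0.098],0]]}}

```text
time_s: 3.7
ee_pos: [0.5239, -0.0556, 0.258]
eef_rot: [[0.34, 0.94, 0.002], [0.94, -0.34, -0.0], [0.0, 0.002, -1.0]]
wrist_force: [0.3, 0.2, -0.2]
grip_width: 1.001
grip_force: 0.0
```

Request:
{"op": "move_arm", "data": {"deltas": [[[0,0,0],0],[[0,0,0],0],[[0,0,0],0],[[0,0,0],0],[[0,0,0],0],[[0,0,0],0],[[0,0,0],0],[[0,0,0],0]], "jaw": 255, "force": 60}}

```text
time_s: 4.5
ee_pos: [0.5236, -0.0556, 0.2571]
eef_rot: [[0.34, 0.94, 0.001], [0.94, -0.34, -0.0], [0.0, 0.001, -1.0]]
wrist_force: [-0.0, 0.4, 2.9]
grip_width: 0.167
grip_force: 58.8
```

```bash
python3 - <<'E'
from h import *
f=grab_frame("wrist"); save(f,"w2.png")
s=sensors.state();print({k:np.round(v,4) for k,v in s.items() if k in("ee_pos","eef_rot","wrist_force","moment","grip_width","grip_force")})
E
```

```text
{'ee_pos': array([ 0.5236, -0.0556,  0.2571]), 'eef_rot': array([[ 3.405e-01,  9.403e-01,  6.000e-04],
       [ 9.403e-01, -3.405e-01, -1.000e-04],
       [ 1.000e-04,  6.000e-04, -1.000e+00]]), 'wrist_force': array([-0.6964, -0.0094,  2.3047]), 'moment': array([-0.0571, -0.0647, -0.0022]), 'grip_force': np.float64(58.8403), 'grip_width': np.float64(0.169)}
```

View pics/w2.png

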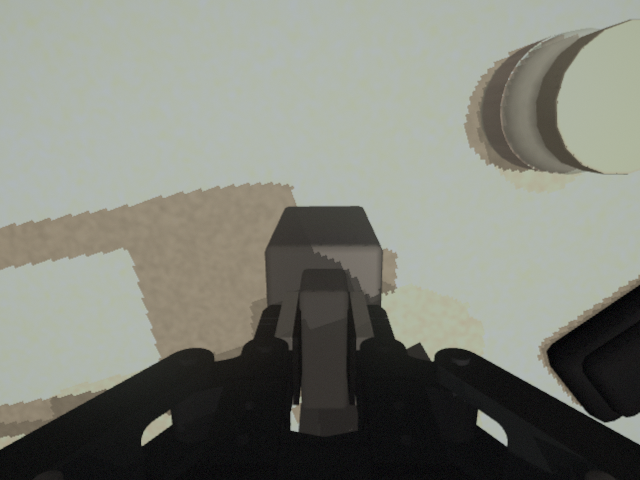

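```bash
python3 - <<'E'
from h import *
f=grab_frame("wrist"); s=sensors.state(); R=s["eef_rot"];p=s["ee_pos"]
def off(row,z):
    P=at_z(f,[325,row],z); return R.T@(P-p)
print("body edge x=30+off",off(245,.08),"rib edges",off(290,.104),off(408,.104),off(435,.104),off(268,.08))
f=grab_frame("scene"); print("pan scene",at_z(f,[444,228],.12),at_z(f,[443,226],.12))
E
```

```text
body edge x=30+off [0.02603815 0.00128808 0.17716182] rib edges [0.01822113 0.00124033 0.15316105] [-0.02512178  0.00131258  0.15315703] [-0.03613414  0.00133094  0.15315601] [0.01717093 0.00130286 0.17716099]
pan scene [0.60654082 0.1645046  0.12      ] [0.60087231 0.16552534 0.12      ]
```

Request:
{"op": "move_arm", "data": {"deltas": [[[0,0,-0.02],0],[[0,0,-0.05],0],[[0,0,-0.09],0],[[0,0,-0.13],0],[[0,0,-0.16],0],[[0,0,-0.16],0],[[0,0,-0.16],0],[[0,0,-0.16],0]]}}

```text
time_s: 5.45
ee_pos: [0.523, -0.0555, 0.4148]
eef_rot: [[0.341, 0.94, -0.003], [0.94, -0.341, 0.001], [-0.0, -0.003, -1.0]]
wrist_force: [-0.6, 0.1, -1.5]
grip_width: 0.173
grip_force: 58.7
```

```bash
python3 - <<'E'
from h import *
f=grab_frame("wrist"); s=sensors.state(); print(s["wrist_force"],s["moment"],s["ee_pos"],s["eef_rot"],s["grip_width"],proj(f,[.606,.1605,.12]))
print(spot_in(f,"pan")[:2])
E
```

```text
[ 0.66403516 -0.18027586 -0.73601661] [-4.54323679e-02  1.25713407e-02  4.79589434e-05] [ 0.52294022 -0.05540432  0.41452287] [[ 3.40423329e-01  9.40264786e-01 -3.75354308e-03]
 [ 9.40272116e-01 -3.40422900e-01  7.72162852e-04]
 [-5.51754482e-04 -3.79221414e-03 -9.99992657e-01]] 0.1738757612992937 [np.float64(333.4466671230993), np.float64(-211.870795852701)]
[]
```

Request:
{"op": "move_arm", "data": {"deltas": [[[0.03,0,0],0],[[0.07,0.001,0],0],[[0.11,0.001,0],0],[[0.15,0.002,0],0],[[0.19,0.003,0],0],[[0.22,0.003,0],0],[[0.2355,0.003,0],0],[[0.2355,0.003,0],0]]}}

```text
time_s: 6.35
ee_pos: [0.6064, 0.1665, 0.4152]
eef_rot: [[0.338, 0.941, -0.002], [0.941, -0.338, -0.0], [-0.001, -0.002, -1.0]]
wrist_force: [-0.6, -0.5, -0.6]
grip_width: 0.178
grip_force: 58.6
```

```bash
python3 - <<'E'
from h import *
import cv2
fs=grab_frame("scene");ft=grab_frame("top");fw=grab_frame("wrist")
a=fs["color"][130:370,330:650,::-1]; b=ft["color"][110:290,120:360,::-1];
H=280
im=np.hstack([cv2.resize(x,(int(x.shape[1]*H/x.shape[0]),H)) for x in(a,b)])
w=cv2.resize(fw["color"][...,::-1],(373,H)); im2=np.zeros((2*H,im.shape[1],3),np.uint8); im2[:H]=im; im2[H:,:373]=w
cv2.imwrite("pics/m1.png",im2); s=sensors.state(); print(im2.shape,s["wrist_force"],s["ee_pos"],s["eef_rot"])
print(np.array(fw["origin"])); np.save("fw.npy",fw,allow_pickle=True)
E
```

```text
(560, 734, 3) [ 0.04992883  0.54916712 -0.79045338] [0.60627255 0.16382449 0.41630096] [[ 3.41121814e-01  9.40018459e-01 -1.09725470e-03]
 [ 9.40018433e-01 -3.41122730e-01 -7.92430324e-04]
 [-1.11919765e-03 -7.61124378e-04 -9.99999084e-01]]
[0.63032522 0.22834357 0.38574604]
```

View pics/m1.png

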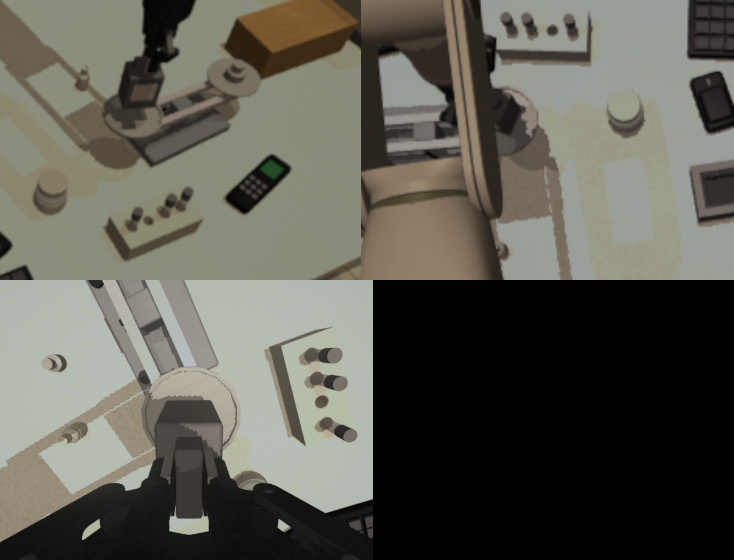

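The wrist tile shows the cartridge over the dish. The dish rim runs from full-picture column 245 to 411, with its top at row 149.

```bash
python3 - <<'E'
from h import *
f=np.load("fw.npy",allow_pickle=True).item()
s=sensors.state();R=s["eef_rot"];p=s["ee_pos"]
a=at_z(f,[328,149],.123)
for r in(.0515,.054):print(R.T@(a-p)-[r,0,0])
print([R.T@(at_z(f,[c,225],.123)-p) for c in(245,411)])
E
```

```text
[0.00274804 0.00304983 0.29323819]
[2.48044748e-04 3.04982734e-03 2.93238195e-01]
[array([ 0.00630202, -0.05014915,  0.29333235]), array([0.00652747, 0.05664665, 0.29325081])]
```

Request:
{"op": "move_arm", "data": {"deltas": [[[0.005,0.002,0.01],0],[[0.005,0.002,0.02],0],[[0.005,0.002,0.03],0],[[0.005,0.002,0.034],0],[[0.005,0.002,0.037],0],[[0.005,0.002,0.04],0],[[0.005,0.002,0.042],0],[[0.005,0.002,0.0435],0]]}}

```text
time_s: 7.3
ee_pos: [0.6101, 0.1689, 0.3737]
eef_rot: [[0.34, 0.94, 0.001], [0.94, -0.34, -0.0], [0.0, 0.001, -1.0]]
wrist_force: [-0.8, -1.3, 0.8]
grip_width: 0.171
grip_force: 58.8
```

```bash
python3 - <<'E'
from h import *
f=grab_frame("wrist");s=sensors.state();print(s["wrist_force"],s["moment"],s["ee_pos"])
E
```

```text
[-0.07024142 -0.63516293 -0.17594623] [-0.15484671 -0.05340147  0.05328455] [0.61010503 0.16884234 0.37351865]
```

Request:
{"op": "move_arm", "data": {"deltas": [[[0,0,0],0],[[0,0,0],0],[[0,0,0],0],[[0,0,0],0],[[0,0,0],0],[[0,0,-0.02],0],[[0,0,-0.05],0],[[0,0,-0.08],0]], "jaw": 0}}

```text
time_s: 8.15
ee_pos: [0.6098, 0.1689, 0.4537]
eef_rot: [[0.34, 0.94, -0.001], [0.94, -0.34, -0.0], [-0.001, -0.001, -1.0]]
wrist_force: [0.6, 0.5, 0.1]
grip_width: 1.001
grip_force: 0.0
```

Request:
{"op": "move_arm", "data": {"deltas": [[[0,0,0],0],[[0,0,0],0],[[0,0,0],0],[[0,0,0],0],[[0,0,0],0],[[0,0,0],0],[[0,0,0],0],[[0,0,0],0]]}}

```text
time_s: 8.95
ee_pos: [0.61, 0.1689, 0.4533]
eef_rot: [[0.34, 0.94, -0.0], [0.94, -0.34, -0.0], [-0.0, -0.0, -1.0]]
wrist_force: [0.3, -0.3, -0.2]
grip_width: 1.003
grip_force: 0.0
```

Request:
{"op": "move_arm", "data": {"deltas": [[[0,0,0],0],[[0,0,0],0],[[0,0,0],0],[[0,0,0],0],[[0,0,0],0],[[0,0,0],0],[[0,0,0],0],[[0,0,0],0]]}}

```text
time_s: 9.75
ee_pos: [0.61, 0.1689, 0.4534]
eef_rot: [[0.34, 0.94, 0.0], [0.94, -0.34, -0.0], [-0.0, 0.0, -1.0]]
wrist_force: [-0.1, -0.5, -0.3]
grip_width: 1.0
grip_force: 0.0
```

```bash
python3 - <<'E'
from h import *
import cv2
fs=grab_frame("scene");fw=grab_frame("wrist")
a=cv2.resize(fs["color"][140:300,370:570,::-1],(400,320),interpolation=cv2.INTER_CUBIC)
w=cv2.resize(fw["color"][60:380,120:520,::-1],(400,320))
cv2.imwrite("pics/m2.png",np.hstack([a,w])); s=sensors.state(); print(s["wrist_force"],s["ee_pos"],s["eef_rot"],s["time_s"])
np.save("fw.npy",fw,allow_pickle=True);np.save("fs.npy",fs,allow_pickle=True)
E
```

```text
[-0.65315497 -0.3223869  -0.35037916] [0.61002506 0.16889189 0.45336161] [[ 3.40490377e-01  9.40248000e-01 -4.42134440e-05]
 [ 9.40248001e-01 -3.40490377e-01  1.10396963e-05]
 [-4.67419984e-06 -4.53305127e-05 -9.99999999e-01]] 9.85
```

View pics/m2.png

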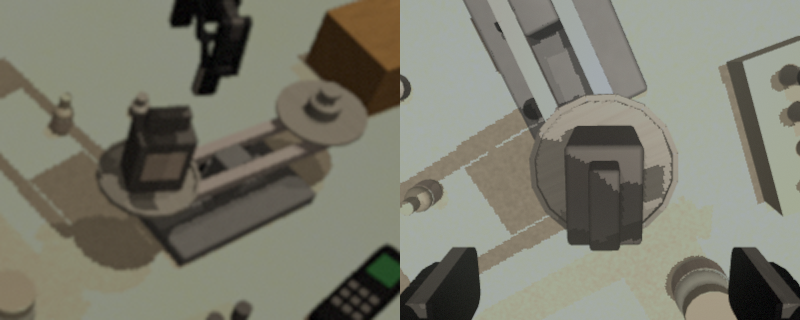

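Cartridge stands centred on the dish. The dish centre in the scene view is (444,229) against (443,228) before loading, so it hasn't sunk. I'll check the reference dish by image registration and work out the re-grasp.

```bash
python3 - <<'E'
from h import *
a=cv2.imread("pics/scene0.png",0);fs=np.load("fs.npy",allow_pickle=True).item();b=cv2.cvtColor(fs["color"],cv2.COLOR_RGB2GRAY)
t=a[178:212,505:558]; r=cv2.matchTemplate(b[140:250,470:600],t,cv2.TM_CCOEFF_NORMED); _,v,_,l=cv2.minMaxLoc(r); print("ref dish shift",l[0]+470-505,l[1]+140-178,v)
p0=np.array([.61,.42,.12]);print("26mm in px",np.subtract(proj(fs,p0-[0,0,.026]),proj(fs,p0)))
f=np.load("fw.npy",allow_pickle=True).item();s=sensors.state();R=s["eef_rot"];p=s["ee_pos"]
print(s["joint_pos"])
for c,rw in((188,162),(220,250),(204,205)):
    print(R.T@(at_z(f,[120+(c),60+rw],.118+.104)-p))
E
```

```text
ref dish shift 0 0 0.9992269277572632
26mm in px [-3.88037297  7.75785384]
[1.89112773e-01 2.05095771e-01 1.31720851e+00 1.91770328e-05
 1.61932972e+00 5.36552092e-01]
[ 0.0221787  -0.00688825  0.23136182]
[-0.02487799  0.00937949  0.2313613 ]
[-1.17082732e-04  1.00359234e-03  2.31361562e-01]
```

The reference dish has not moved (shift 0,0, where a tipped beam would show about 8 px), so the cartridge is spent and goes to the returns dock. Re-grasping.

Request:
{"op": "move_arm", "data": {"deltas": [[[-0.003,0.0005,0.015],0],[[-0.003,0.0005,0.035],0],[[-0.003,0.0005,0.055],0],[[-0.003,0.0005,0.068],0],[[-0.003,0.0005,0.075],0],[[-0.003,0.0005,0.0775],0],[[-0.003,0.0005,0.0775],0],[[-0.003,0.0005,0.0775],0]]}}

```text
time_s: 10.65
ee_pos: [0.6098, 0.1659, 0.377]
eef_rot: [[0.341, 0.94, 0.002], [0.94, -0.341, 0.0], [0.001, 0.001, -1.0]]
wrist_force: [0.1, -0.8, -0.3]
grip_width: 0.998
grip_force: 0.0
```

Request:
{"op": "move_arm", "data": {"deltas": [[[0,0,0],0],[[0,0,0],0],[[0,0,0],0],[[0,0,0],0],[[0,0,0],0],[[0,0,0],0],[[0,0,0],0],[[0,0,0],0]], "jaw": 255, "force": 80}}

```text
time_s: 11.45
ee_pos: [0.6095, 0.1659, 0.3759]
eef_rot: [[0.34, 0.94, 0.0], [0.94, -0.34, -0.0], [0.0, 0.0, -1.0]]
wrist_force: [0.3, 0.3, 1.1]
grip_width: 0.17
grip_force: 79.6
```

Request:
{"op": "move_arm", "data": {"deltas": [[[0,0,-0.005],0],[[0,0,-0.015],0],[[0,0,-0.03],0],[[0,0,-0.04],0],[[0,0,-0.04],0],[[-0.03,0,-0.04],0],[[-0.07,0,-0.04],0],[[-0.11,0,-0.04],0]]}}

```text
time_s: 12.25
ee_pos: [0.5714, 0.0618, 0.4156]
eef_rot: [[0.339, 0.941, -0.0], [0.941, -0.339, -0.0], [-0.0, -0.0, -1.0]]
wrist_force: [-0.0, -0.2, 0.2]
grip_width: 0.166
grip_force: 79.5
```

Request:
{"op": "move_arm", "data": {"deltas": [[[-0.04,0.01,0],-6],[[-0.085,0.022,0],-12],[[-0.13,0.034,0],-18],[[-0.175,0.046,0],-24],[[-0.22,0.058,0],-29.3],[[-0.265,0.07,0],-29.3],[[-0.305,0.08,0],-29.3],[[-0.336,0.088,0],-29.3]]}}

```text
time_s: 13.05
ee_pos: [0.5396, -0.286, 0.4158]
eef_rot: [[-0.162, 0.987, -0.0], [0.987, 0.162, -0.0], [-0.0, -0.0, -1.0]]
wrist_force: [0.0, -0.7, -0.9]
grip_width: 0.162
grip_force: 79.5
```

```bash
python3 - <<'E'
from h import *
for i in range(4): f=grab_frame("wrist")
save(f,"w4.png");np.save("fw.npy",f,allow_pickle=True);s=sensors.state(); print(s["ee_pos"],s["eef_rot"],s["wrist_force"],s["joint_pos"])
E
```

```text
[ 0.54007936 -0.28409554  0.41549933] [[-1.61412850e-01  9.86886878e-01 -4.27148089e-04]
 [ 9.86886749e-01  1.61413088e-01  5.98973734e-04]
 [ 6.60066610e-04 -3.24864732e-04 -9.99999729e-01]] [-0.49016577 -0.37010936 -0.89539418] [-5.68336955e-01  1.53956926e-01  1.44278330e+00  2.74996732e-04
  1.54553481e+00 -7.30466246e-01]
```

View pics/w4.png

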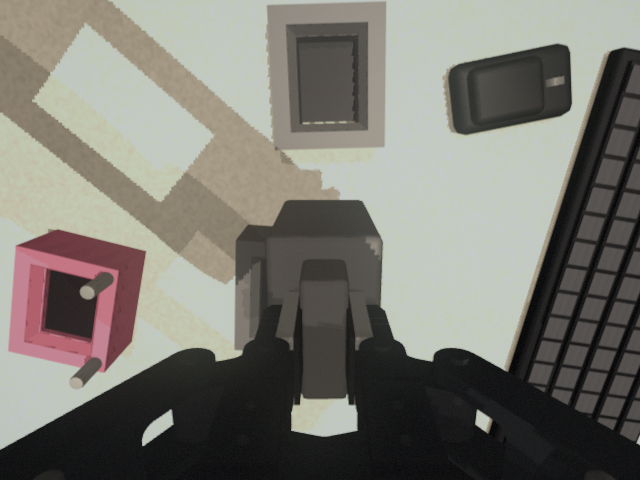

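Wrist view: the returns dock's top face has corners (267,5), (386,2), (385,147), (275,149) and its mouth flare (287,24), (368,23), (368,130), (291,131). The held cartridge's top front edge is at row 237, columns 268 to 382.

```bash
python3 - <<'E'
from h import *
np.set_printoptions(precision=4,suppress=True)
f=np.load("fw.npy",allow_pickle=True).item();g=cv2.cvtColor(f["color"],cv2.COLOR_RGB2GRAY)
p=np.array([.54008,-.2841,.4155]);R=np.array([[-.1614,.98689,0],[.98689,.1614,0],[0,0,-1.]])
def rect(n,cs,z):
    c=np.array(cs,np.float32).reshape(-1,1,2).copy(); c=cv2.cornerSubPix(g,c,(4,4),(-1,-1),(3,40,.01)).reshape(-1,2)
    print(n,c.tolist())
    for q in(np.array(cs,float),c):
        P=np.array([(R.T@(at_z(f,x,z)-p))[:2] for x in q]); e=P[0]-P[3]+P[1]-P[2]
        print("  tool centre",P.mean(0),"angle of long axis, deg tool",np.degrees(np.arctan2(e[1],e[0])), "len",np.linalg.norm(e)/2,"wid",np.linalg.norm(P[1]-P[0]),np.linalg.norm(P[2]-P[3]),"cross ang",np.degrees(np.arctan2(*(P[1]-P[0]+P[2]-P[3]))))
rect("outer",[(267,5),(386,2),(385,147),(275,149)],.056)
rect("flare",[(287,24),(368,23),(368,130),(291,131)],.056)
zb=.4155-.258
for c in((268,237),(382,237)):print("cart top front",R.T@(at_z(f,c,zb+.08)-p))
for c in((303,281),(347,281),(306,398),(345,398)):print("rib",R.T@(at_z(f,c,zb+.104)-p))
h=f["color"][0:160,255:400,::-1]; cv2.imwrite("pics/d.png",cv2.resize(h,None,fx=3.7,fy=3.7,interpolation=cv2.INTER_CUBIC))
E
```

```text
outer [[266.4246520996094, 4.670742511749268], [385.6125183105469, 1.0813966989517212], [384.0473937988281, 146.452880859375], [274.6655578613281, 148.84849548339844]]
  tool centre [0.099  0.0036] angle of long axis, deg tool -1.6184278153256968 len 0.099471705591623 wid 0.08377955987078956 0.08442133089088544 cross ang 1.1222221783227155
  tool centre [0.0994 0.0032] angle of long axis, deg tool -1.5281250176244512 len 0.0995988985473147 wid 0.08389108162817603 0.08393419652300627 cross ang 1.3523392102871157
flare [[285.4610595703125, 24.114700317382812], [367.5201721191406, 21.560331344604492], [367.4952087402344, 129.5478515625], [290.6780090332031, 132.03009033203125]]
  tool centre [0.0991 0.0038] angle of long axis, deg tool -1.2821461011957827 len 0.07369441392507385 wid 0.05767689683088726 0.05845284042596536 cross ang 0.6469058212269082
  tool centre [0.0992 0.0033] angle of long axis, deg tool -1.5838696070972929 len 0.07434457465695354 wid 0.058426994909170055 0.05834496106193678 cross ang 1.66953200404019
cart top front [ 0.0272 -0.02    0.178 ]
cart top front [0.0272 0.0216 0.178 ]
rib [ 0.0193 -0.0062  0.154 ]
rib [0.0193 0.0077 0.154 ]
rib [-0.0234 -0.0058  0.154 ]
rib [-0.0234  0.0076  0.154 ]
```

View pics/d.png

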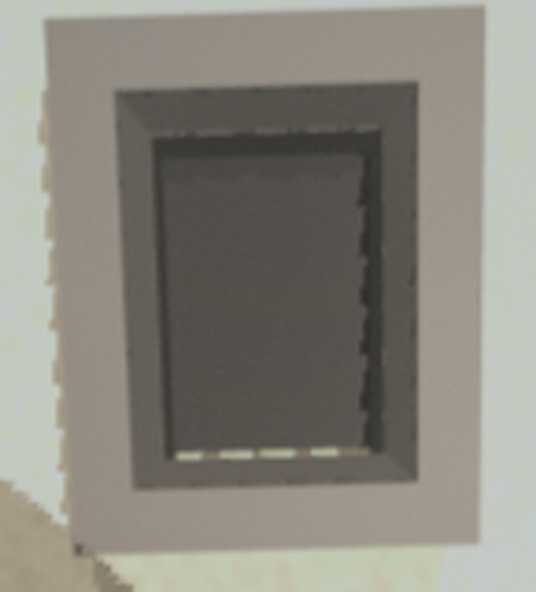

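Request:
{"op": "move_arm", "data": {"deltas": [[[0.02,0.0025,0],-1.5],[[0.045,0.0025,0],-1.5],[[0.07,0.0025,0],-1.5],[[0.09,0.0025,0.01],-1.5],[[0.1017,0.0025,0.03],-1.5],[[0.1017,0.0025,0.06],-1.5],[[0.1017,0.0025,0.085],-1.5],[[0.1017,0.0025,0.095],-1.5]]}}

```text
time_s: 14.05
ee_pos: [0.5254, -0.1799, 0.318]
eef_rot: [[-0.192, 0.981, -0.004], [0.981, 0.192, 0.002], [0.003, -0.003, -1.0]]
wrist_force: [-0.6, 0.5, -1.3]
grip_width: 0.167
grip_force: 79.5
```

```bash
cat > st.py <<'E'
from h import *
for i in range(3): f=grab_frame("wrist")
np.set_printoptions(precision=4,suppress=True)
F=[]
s=sensors.state(); print(s["time_s"],s["ee_pos"],s["eef_rot"][:2,:2],s["wrist_force"],s["moment"])
np.save("fw.npy",f,allow_pickle=True)
E
python3 st.py; python3 - <<'E'
from h import *
f=np.load("fw.npy",allow_pickle=True).item(); t=grab_frame("scene")["color"][220:320,230:340,::-1]
cv2.imwrite("pics/in.png",np.hstack([cv2.resize(f["color"][150:450,160:480,::-1],(384,360)),cv2.resize(t,(396,360),interpolation=cv2.INTER_CUBIC)]))
E
```

```text
14.2 [ 0.5263 -0.1815  0.321 ] [[-0.1906  0.9817]
 [ 0.9817  0.1906]] [-0.5714 -0.0801  0.4733] [-0.0493  0.0094 -0.0454]
```

View pics/in.png

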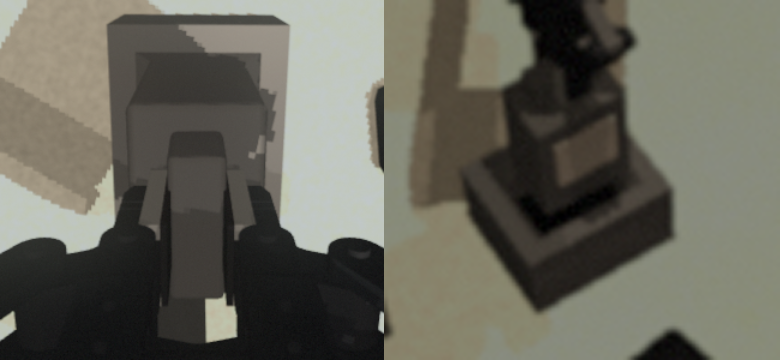

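In the wrist tile the cartridge is centred over the flare (columns 135 to 260, cartridge 128 to 267). Going down in small steps.

Request:
{"op": "move_arm", "data": {"deltas": [[[0,0,0.003],0],[[0,0,0.006],0],[[0,0,0.009],0],[[0,0,0.012],0],[[0,0,0.014],0],[[0,0,0.016],0],[[0,0,0.018],0],[[0,0,0.018],0]]}}

```text
time_s: 15.05
ee_pos: [0.5264, -0.183, 0.3029]
eef_rot: [[-0.189, 0.982, 0.001], [0.982, 0.189, -0.001], [-0.001, 0.0, -1.0]]
wrist_force: [0.9, -2.9, -0.8]
grip_width: 0.168
grip_force: 79.6
```

```bash
python3 st.py
```

```text
15.2 [ 0.5263 -0.1829  0.3029] [[-0.1889  0.982 ]
 [ 0.982   0.1889]] [ 1.6072 -3.6981 -0.8098] [-0.8164 -0.3191 -0.031 ]
```

Request:
{"op": "move_arm", "data": {"deltas": [[[-0.001,0,0],0],[[-0.0018,0.0003,0],0],[[-0.0018,0.0003,0],0],[[-0.0018,0.0003,0.001],0],[[-0.0018,0.0003,0.002],0],[[-0.0018,0.0003,0.003],0],[[-0.0018,0.0003,0.003],0],[[-0.0018,0.0003,0.003],0]]}}

```text
time_s: 16.0
ee_pos: [0.5268, -0.1843, 0.2998]
eef_rot: [[-0.189, 0.982, -0.0], [0.982, 0.189, 0.0], [0.0, -0.0, -1.0]]
wrist_force: [-0.4, 0.5, -1.0]
grip_width: 0.165
grip_force: 79.6
```

```bash
python3 st.py
```

```text
16.15 [ 0.5269 -0.1844  0.2999] [[-0.189  0.982]
 [ 0.982  0.189]] [-0.6135  0.6462 -0.9134] [-0.0156 -0.0145 -0.0083]
```

Request:
{"op": "move_arm", "data": {"deltas": [[[0,0,0.0015],0],[[0,0,0.003],0],[[0,0,0.0045],0],[[0,0,0.006],0],[[0,0,0.0075],0],[[0,0,0.009],0],[[0,0,0.0095],0],[[0,0,0.0095],0]]}}

```text
time_s: 16.95
ee_pos: [0.5268, -0.1844, 0.2902]
eef_rot: [[-0.189, 0.982, -0.0], [0.982, 0.189, 0.0], [0.0, -0.0, -1.0]]
wrist_force: [0.4, 0.5, -0.3]
grip_width: 0.167
grip_force: 79.6
```

```bash
python3 st.py
```

```text
17.1 [ 0.5269 -0.1844  0.2905] [[-0.189  0.982]
 [ 0.982  0.189]] [ 0.0635 -0.3874 -1.574 ] [ 0.0629 -0.0054  0.0102]
```

Request:
{"op": "move_arm", "data": {"deltas": [[[0,0,0.001],0],[[0,0,0.002],0],[[0,0,0.0025],0],[[0,0,0.003],0],[[0,0,0.0035],0],[[0,0,0.004],0],[[0,0,0.004],0],[[0,0,0.004],0]]}}

```text
time_s: 17.9
ee_pos: [0.5269, -0.1844, 0.2864]
eef_rot: [[-0.189, 0.982, 0.0], [0.982, 0.189, -0.0], [-0.0, 0.0, -1.0]]
wrist_force: [-0.5, 0.9, -1.1]
grip_width: 0.166
grip_force: 79.6
```

Request:
{"op": "move_arm", "data": {"deltas": [[[0,0,0.0005],0],[[0,0,0.001],0],[[0,0,0.0015],0],[[0,0,0.002],0],[[0,0,0.002],0],[[0,0,0.002],0],[[0,0,0.002],0],[[0,0,0.002],0]]}}

```text
time_s: 18.7
ee_pos: [0.5269, -0.1844, 0.2844]
eef_rot: [[-0.189, 0.982, 0.0], [0.982, 0.189, -0.0], [-0.0, 0.0, -1.0]]
wrist_force: [-0.7, -0.2, -1.1]
grip_width: 0.166
grip_force: 79.6
```

Request:
{"op": "move_arm", "data": {"deltas": [[[0,0,0.0005],0],[[0,0,0.001],0],[[0,0,0.0015],0],[[0,0,0.002],0],[[0,0,0.002],0],[[0,0,0.002],0],[[0,0,0.002],0],[[0,0,0.002],0]]}}

```text
time_s: 19.5
ee_pos: [0.527, -0.1844, 0.2825]
eef_rot: [[-0.189, 0.982, 0.0], [0.982, 0.189, -0.0], [-0.0, 0.0, -1.0]]
wrist_force: [-0.0, 0.4, 3.7]
grip_width: 0.167
grip_force: 80.2
```

Request:
{"op": "move_arm", "data": {"deltas": [[[0,0,0.0005],0],[[0,0,0.001],0],[[0,0,0.0015],0],[[0,0,0.0015],0],[[0,0,0.0015],0],[[0,0,0.0015],0],[[0,0,0.0015],0],[[0,0,0.0015],0]]}}

```text
time_s: 20.3
ee_pos: [0.5269, -0.1844, 0.2809]
eef_rot: [[-0.189, 0.982, 0.0], [0.982, 0.189, -0.0], [-0.0, 0.0, -1.0]]
wrist_force: [0.5, 0.3, 3.3]
grip_width: 0.169
grip_force: 80.1
```

Request:
{"op": "move_arm", "data": {"deltas": [[[0,0,0.0005],0],[[0,0,0.001],0],[[0,0,0.0015],0],[[0,0,0.0018],0],[[0,0,0.0018],0],[[0,0,0.0018],0],[[0,0,0.0018],0],[[0,0,0.0018],0]]}}

```text
time_s: 21.1
ee_pos: [0.5269, -0.1844, 0.2791]
eef_rot: [[-0.189, 0.982, 0.0], [0.982, 0.189, -0.0], [-0.0, 0.0, -1.0]]
wrist_force: [0.4, 0.5, 3.5]
grip_width: 0.166
grip_force: 80.1
```

Request:
{"op": "move_arm", "data": {"deltas": [[[0,0,0.0005],0],[[0,0,0.001],0],[[0,0,0.0015],0],[[0,0,0.0018],0],[[0,0,0.0018],0],[[0,0,0.0018],0],[[0,0,0.0018],0],[[0,0,0.0018],0]]}}

```text
time_s: 21.9
ee_pos: [0.5269, -0.1844, 0.2772]
eef_rot: [[-0.189, 0.982, -0.0], [0.982, 0.189, 0.0], [0.0, -0.0, -1.0]]
wrist_force: [0.8, 0.1, 3.6]
grip_width: 0.164
grip_force: 80.1
```

Request:
{"op": "move_arm", "data": {"deltas": [[[0,0,0.0005],0],[[0,0,0.001],0],[[0,0,0.0015],0],[[0,0,0.0018],0],[[0,0,0.0018],0],[[0,0,0.0018],0],[[0,0,0.0018],0],[[0,0,0.0018],0]]}}

```text
time_s: 22.7
ee_pos: [0.527, -0.1845, 0.2763]
eef_rot: [[-0.189, 0.982, 0.001], [0.982, 0.189, -0.0], [-0.0, 0.0, -1.0]]
wrist_force: [-1.8, 1.4, 8.8]
grip_width: 0.167
grip_force: 81.0
```

Request:
{"op": "move_arm", "data": {"deltas": [[[0,0,0.0003],0],[[0,0,0.0006],0],[[0,0,0.0009],0],[[0,0,0.0012],0],[[0,0,0.0012],0],[[0,0,0.0012],0],[[0,0,0.0012],0],[[0,0,0.0012],0]]}}

```text
time_s: 23.5
ee_pos: [0.5272, -0.1846, 0.2758]
eef_rot: [[-0.189, 0.982, 0.001], [0.982, 0.189, -0.001], [-0.001, 0.001, -1.0]]
wrist_force: [-3.2, 1.1, 13.1]
grip_width: 0.166
grip_force: 81.5
```

```bash
python3 st.py
```

```text
23.65 [ 0.5272 -0.1845  0.2758] [[-0.1891  0.982 ]
 [ 0.982   0.1891]] [-3.7196  1.0238 12.3091] [ 0.268   0.6742 -0.0229]
```

Request:
{"op": "move_arm", "data": {"deltas": [[[0,0,0.0003],0],[[0,0,0.0006],0],[[0,0,0.0006],0],[[0,0,0.0006],0],[[0,0,0.0006],0],[[0,0,0.0006],0],[[0,0,0.0006],0],[[0,0,0.0006],0]]}}

```text
time_s: 24.45
ee_pos: [0.5272, -0.1846, 0.2755]
eef_rot: [[-0.189, 0.982, 0.001], [0.982, 0.189, -0.001], [-0.001, 0.001, -1.0]]
wrist_force: [-3.4, 2.6, 14.2]
grip_width: 0.168
grip_force: 81.8
```

Request:
{"op": "move_arm", "data": {"deltas": [[[0,0,0],0],[[0,0,0],0],[[0,0,-0.0007],0],[[0,0,-0.0014],0],[[0,0,-0.002],0],[[0,0,-0.002],0],[[0,0,-0.002],0],[[0,0,-0.002],0]]}}

```text
time_s: 25.25
ee_pos: [0.527, -0.1845, 0.2764]
eef_rot: [[-0.189, 0.982, 0.001], [0.982, 0.189, -0.0], [-0.0, 0.001, -1.0]]
wrist_force: [-1.6, 1.5, 8.5]
grip_width: 0.171
grip_force: 80.8
```

Request:
{"op": "move_arm", "data": {"deltas": [[[0,0,0],0],[[0,0,0],0],[[0,0,0],0],[[0,0,0],0],[[0,0,0],0],[[0,0,0],0],[[0,0,0],0],[[0,0,0],0]], "jaw": 0}}

```text
time_s: 26.05
ee_pos: [0.5269, -0.1844, 0.2757]
eef_rot: [[-0.189, 0.982, 0.0], [0.982, 0.189, -0.0], [-0.0, 0.0, -1.0]]
wrist_force: [-0.9, -0.4, -0.3]
grip_width: 1.002
grip_force: 0.0
```

Request:
{"op": "move_arm", "data": {"deltas": [[[0,0,-0.02],0],[[0,0,-0.05],0],[[0,0,-0.08],0],[[0,0,-0.1],0],[[0,0,-0.12],0],[[0,0,-0.12],0],[[0,0,-0.12],0],[[0,0,-0.12],0]]}}

```text
time_s: 26.85
ee_pos: [0.5266, -0.1842, 0.3941]
eef_rot: [[-0.189, 0.982, -0.002], [0.982, 0.189, 0.001], [0.001, -0.002, -1.0]]
wrist_force: [-0.6, -0.1, -0.4]
grip_width: 0.999
grip_force: 0.0
```

```bash
python3 st.py; python3 - <<'E'
from h import *
f=np.load("fw.npy",allow_pickle=True).item(); t=grab_frame("scene")["color"][220:320,230:340,::-1]
cv2.imwrite("pics/end.png",np.hstack([cv2.resize(f["color"][100:400,160:480,::-1],(384,360)),cv2.resize(t,(396,360),interpolation=cv2.INTER_CUBIC)]))
E
```

```text
27.0 [ 0.5266 -0.1843  0.3942] [[-0.189  0.982]
 [ 0.982  0.189]] [-0.1945 -0.1624  0.0237] [0.0282 0.0274 0.0634]
```

View pics/end.png

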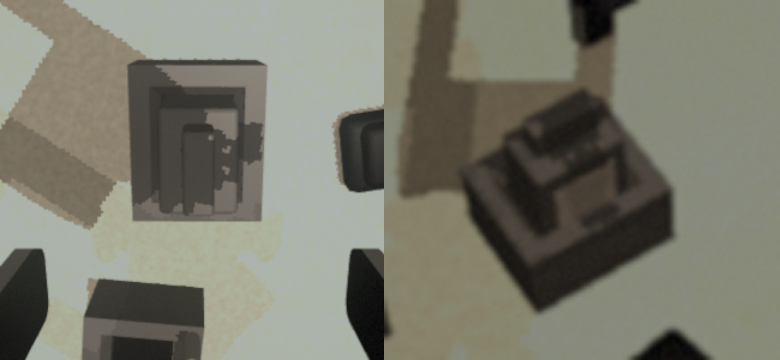

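The cartridge sits upright and square in the returns dock at wrist tile (200,160). It is well sunk and let go.

```bash
python3 -c "
from cell import ticket
print(ticket.close_job())"
```

```text
the job is handed in; nothing more can be done
None
```

The cartridge's dish stayed up, so it is spent; I seated it in the returns dock with a push of about 15 N, let go and handed the job in at about 27 s; no verdict came back.

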